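Put the turned parts of a cell back into their own nests

TASK

The three turned steel parts are in each other's nests. Swap them round so that each stands upright, fully down in the pocket of its own size: the spindle in the small nest, the flanged bush in the medium nest and the pulley in the large nest. The empty rubber pad is free for setting a part aside meanwhile; do not tip any part over, and leave the oil bottle and the wrench where they are.

Things in the scene. Friction and masses are not known exactly. Their poses are not given: they have to be found in the camera images.
- spindle_mid (a point): Spindle: slim stepped steel shaft standing upright, 80 mm tall: foot 30 mm in diameter and 30 mm high, above it a neck 20 mm in diameter up to the top. Loose, about 0.2 kg. The point is on its axis half-way up (40 mm above its underside); z is its axis, up.
- bush_mid (a point): Flanged bush: steel, 58 mm tall: round flange 46 mm in diameter and 14 mm high at the bottom, above it a boss 34 mm in diameter up to the top, with a large dark disc on its top face. Loose, about 0.3 kg. The point is on its axis half-way up (29 mm above its underside); z is its axis, up.
- pulley_mid (a point): Pulley: steel, 60 mm tall: grooved wheel 64 mm in diameter and 22 mm high at the bottom, above it a hub 36 mm in diameter up to the top, with a small dark disc on its top face. Loose, about 0.4 kg. The point is on its axis half-way up (30 mm above its underside); z is its axis, up. Grasp it by the hub, above the wheel.
- nest_small_seat (a point): Fixed small nest: dark square steel block 92 x 92 mm, 30 mm high, with one round pocket in its middle, 44 mm across and 14 mm deep, with a bright floor (mouth widened about 2 mm by a bevel). A thin bright foot strip sticks out 9 mm at two sides. The point is the centre of the pocket floor, 16 mm above the table; z up. At the start the pulley, too wide for the pocket, stands on top of the block, covering the pocket.
- nest_medium_seat (a point): Fixed medium nest: dark square steel block 92 x 92 mm, 30 mm high, with one round pocket in its middle, 60 mm across and 14 mm deep, with a bright floor (mouth widened about 2 mm by a bevel). A thin bright foot strip sticks out 9 mm at two sides. The point is the centre of the pocket floor, 16 mm above the table; z up. At the start the spindle stands loosely in the pocket.
- nest_large_seat (a point): Fixed large nest: dark square steel block 92 x 92 mm, 30 mm high, with one round pocket in its middle, 78 mm across and 14 mm deep, with a bright floor (mouth widened about 2 mm by a bevel). A thin bright foot strip sticks out 9 mm at two sides. The point is the centre of the pocket floor, 16 mm above the table; z up. At the start the bush stands loosely in the pocket.
- pad_top (a point): Fixed empty parking pad: flat black rubber square 92 x 92 mm on a 100 mm aluminium plate. The point is the centre of its top, 12 mm above the table; z up.
- clamp: Bystander, fixed: small clamp fixture on a dark base 85 x 50 mm, 45 mm high at its highest, with a steel block and a black round knob. Origin under its centre on the table. It serves no purpose in this job.
- oil: Bystander, loose: small white oil bottle with a black cap, 38 mm in diameter and 85 mm tall, standing beyond the nests. Origin at the centre of its underside. To be left alone.
- wrench: Bystander, loose: steel wrench 130 mm long lying flat on the table, nearly along x, on the left near the robot. To be left alone.
Not all that is in view belongs to the job. Leave any orange or yellow look-alike of the part that bears spindle_mid alone.

How it is judged (in metres and radians):
At the end, for the whole second after the job is handed in: The spindle stands in the small nest, the bush in the medium nest and the pulley in the large nest: each within 14 mm of the pocket's centre, no more than 4 mm above its fully seated height, upright within 0.1 rad, and at rest (horizontal distance between spindle_mid and nest_small_seat below 0.014 m and z of spindle_mid in the frame of nest_small_seat below 0.044 m and angle between each of spindle_mid, bush_mid, pulley_mid's own z axis and vertical below 0.1 rad and linear speed of each of spindle, bush, pulley below 0.02 m/s and angular speed of each of spindle, bush, pulley below 0.2 rad/s and horizontal distance between bush_mid and nest_medium_seat below 0.014 m and z of bush_mid in the frame of nest_medium_seat below 0.033 m and horizontal distance between pulley_mid and nest_large_seat below 0.014 m and z of pulley_mid in the frame of nest_large_seat below 0.034 m); the robot touches nothing.
It fails at once if the spindle was tipped over (more than 0.7 rad) (angle between spindle_mid's own z axis and vertical above 0.7 rad).
It fails at once if the bush was tipped over (more than 0.7 rad) (angle between bush_mid's own z axis and vertical above 0.7 rad).
It fails at once if the pulley was tipped over (more than 0.7 rad) (angle between pulley_mid's own z axis and vertical above 0.7 rad).
It fails at once if the oil bottle was moved more than 30 mm (distance of oil from where it was at the start of the episode above 0.03 m).
It fails at once if the wrench was moved more than 30 mm (distance of wrench from where it was at the start of the episode above 0.03 m).
It also fails if it takes over 112 s, if anything falls off the work surface, if the arm or the gripper's body presses on something with over 40 N, if the wrist force passes 120 N, or if a joint passes its speed limit or range.

ROBOT

A 6-joint arm with a two-finger parallel gripper is mounted at the origin on the work surface. World frame = base frame: x ahead of the robot, y to its left, z up, the work surface at z = 0. Lengths are in m, angles in degrees, forces in N, time in s.
With the tool pointing down it reaches from about 0.25 to 0.725 m from the base axis. Payload 9.7 kg.
Tool frame: the origin (TCP) lies midway between the tips of the shut fingers; the grasp point (between the pads) lies 19 mm behind it; x points along the fingers, y is the direction in which the jaws open and shut, and the axes are right-handed (so a half turn about x gives the same grasp; the last joint's range is limited). The gripper opens to 85 mm and grips with 20 to 120 N. Pads are 22 mm wide; open, the fingers measure 114 mm over their backs; the gripper's body (76 mm by 85 mm) begins 54 mm behind the grasp point. The pads swing forward as they close: fully open they stand 13 mm farther back than shut.
Start: joints at [-71.104, 4.979, 10.078, 95.1, 0, 90], TCP at [0.178, -0.52, 0.231] pointing down, gripper open.
Joint ranges: [-179.16, 179.16], [-48.56, 103.87], [-65.8, 70.77], [-126.05, 130.52], [-82.76, 87.17], [-180, 180]. Speed limits (degrees/s): [127.2, 127.2, 147.25, 180, 180, 180].

INTERFACE

Orientations are given as [roll, pitch, yaw] about the fixed x, y, z axes, in that order (R = Rz(yaw) Ry(pitch) Rx(roll)).
In Python, from workcell import bot, cams gives the robot as it stands.
- The arm moves only by the tool apply_moves, never from a script. Its argument "commands" is a list of rows, each a list of 5 numbers: the shift along the tool's x, y, z in m, then the turn about the tool's x in rad, then the opening, from -1 (shut) to 1 (fully open). In form: [[tx, ty, tz, roll, hand], ...]. A call has 1 to 12 rows; each row is the pose to reach, as a shift and turn from the pose measured when the call began, along the tool's axes at that moment; what a row does not reach only later rows make up. A row lasts 1/10 s, in which the tool goes at most 50 mm and 8.59 degrees, less where a joint would pass 70% of its speed; a pose out of reach is approached as far as the arm can. A call with a gripper value outside its range is refused whole. The fingers move at their own pace and stop on an object; "newtons" is the grip in N (left out, the last holds). Time passes only in rows, so rows that repeat a pose let the fingers close. It gives the time, the measured TCP pose, the force and the opening at its end, in the units of the state.
- bot.get_obs(): the state, without advancing time (a new reading comes with each control period).
- cams.camera(name): name is "scene" or "top" or "wrist"; returns a dict with "frame" (384x512x3 uint8, blue, green, red), "depth" (384x512 float32, m along the optical axis (not along the pixel's ray), 0 where there is no reading), "camera_matrix" (3x3 intrinsics, pixels), "D" ([k1, k2, p1, p2, k3] as OpenCV has them; the pictures are not rectified), "R" (3x3) and "t" (3): a world point X has camera coordinates R X + t; the wrist camera has in their place "mount" (4x4, takes a point from camera to tool coordinates, whose origin is the TCP and whose axes are the tool frame's). Camera axes: x right, y down, z forward; pixel columns grow to the right and rows downward; lengths in m; the calibration is good to about 2 mm. A picture is of the moment at which its call begins: read the wrist's pose just before it.
- bot.job_done(): hands the job in, once; it reports no verdict.
Trained networks look in the newest picture that a camera, given by its name, has taken for a name from the list of things; names that differ only in an ending like _2 or _b are one class to them, and where a whole thing is asked for, a point or a joint stands for the part that bears it (a point fixed in the world has none). Each returns a list of dicts, best first, with "confidence" (0 to 1); they miss things now and then, are a little off and sometimes report something else, mostly with a low value. They report only what shows in the picture. A call takes as long as a camera call. They do not tell look-alikes from the thing itself.
- cams.spot_in(name, camera): "rect" ([left, top, right, bottom] in pixels, round what is visible of it).
The state is a dict: "time": time; "q": joint angles; "qd": joint speeds; "joint_efforts": joint torques, N m; "ee_pos": TCP position; "tcp_rot": TCP orientation; "wrist_force": force on the tool from outside, world axes, zero at the start; "torque": the same for the moment, N m; "opening": finger opening in m.
Only numpy, scipy, OpenCV 4.12 (cv2) and the standard library are available. Lean on these libraries where they do the work, as an engineer would, in place of code of your own. Each camera call takes 0.05 s, during which the arm holds its last target. There are 200 camera calls.

## Working session

There is one attempt and no reset: what is moved stays moved. The work goes in short steps, Python scripts to look and compute and a tool call to move; the robot and the scene stay as the last step left them, time stands still between calls to the robot, and variables do not carry over. Pictures are saved under pics/ and viewed, about 12 in all and at most 16, crops included, and the job is handed in when it is done.

Besides the shell and the picture viewer there is one more tool, called after "Call:" by a JSON object that holds its "name" and its "arguments", one argument or row to a line. apply_moves: Moves the arm, as the interface text tells. Its arguments: {"type":"object","properties":{"commands":{"type":"array"},"newtons":{"type":"number"}},"required":["commands"]}

```bash
mkdir -p pics; ls
cat > h.py <<'E'
import numpy as np, cv2
from workcell import bot, cams
names=["spindle_mid","bush_mid","pulley_mid","nest_small_seat","nest_medium_seat","nest_large_seat","pad_top","clamp","oil","wrench"]
def pix2w(c,u,v,d=None,z=None):
    p=cv2.undistortPoints(np.array([[[u,v]]],float),np.array(c["camera_matrix"]),np.array(c["D"],float))[0,0]
    r=np.array([p[0],p[1],1.]);R=np.array(c["R"]);t=np.array(c["t"])
    C=-R.T@t;w=R.T@r
    if z is not None: d=(z-C[2])/w[2]
    return C+w*d
E
python3 - <<'E'
from h import *
o=bot.get_obs();print(o)
for n in("top","scene"):
    c=cams.camera(n);cv2.imwrite(f"pics/{n}0.png",c["frame"]);np.savez(f"{n}0.npz",**c)
    print(n,-np.array(c["R"]).T@c["t"])
    for k in names:
        try: print(k,[( [round(x) for x in r["rect"]],round(r["confidence"],2)) for r in cams.spot_in(k,n)])
        except Exception as e: print(k,e)
E
```

```text
pics
{'time': 0.0, 'q': array([-7.11041116e+01,  5.01111069e+00,  1.00337052e+01,  9.50992752e+01,
        3.07196240e-04,  9.00003681e+01]), 'qd': array([ 0.00068596,  0.01701231, -0.0254758 , -0.04190124,  0.02383415,
        0.14201991]), 'joint_efforts': array([ 1.40162065e-04, -5.20394683e+01,  4.64800787e+01,  1.64504122e-02,
        2.79044990e-06,  9.65467599e-07]), 'ee_pos': array([ 0.17804361, -0.5201399 ,  0.23057626]), 'tcp_rot': array([-90.22916734,  89.92331867, 108.6663527 ]), 'wrist_force': array([ 0.69177056, -0.02820165,  0.50098358]), 'torque': array([ 0.01045574, -0.01091256, -0.00673198]), 'opening': 0.08525760764092871}
top [ 0.39116254 -0.02704364  0.89771493]
spindle_mid [([358, 176, 375, 192], 0.66), ([355, 228, 378, 241], 0.6), ([275, 144, 313, 191], 0.6), ([358, 284, 379, 297], 0.55), ([402, 217, 425, 226], 0.52)]
bush_mid [([284, 153, 304, 177], 0.59)]
pulley_mid [([104, 230, 131, 263], 0.62)]
nest_small_seat [([97, 217, 155, 275], 0.79), ([334, 204, 396, 262], 0.51)]
nest_medium_seat [([334, 205, 395, 264], 0.57), ([95, 217, 152, 276], 0.19)]
nest_large_s
[... 178 characters left out ...]
47, 101, 263, 127], 0.91)]
wrench []
scene [1.23168483 0.77872819 0.77261862]
spindle_mid [([196, 154, 204, 179], 0.6), ([205, 138, 219, 162], 0.6), ([231, 142, 240, 165], 0.57), ([258, 139, 267, 160], 0.52)]
bush_mid [([211, 182, 224, 208], 0.71)]
pulley_mid [([344, 223, 364, 254], 0.96)]
nest_small_seat [([326, 231, 375, 272], 0.94), ([309, 210, 345, 239], 0.26)]
nest_medium_seat [([220, 153, 254, 178], 0.95), ([186, 210, 201, 237], 0.6)]
nest_large_seat [([195, 187, 241, 221], 0.89)]
pad_top [([307, 212, 343, 239], 0.73), ([235, 235, 292, 274], 0.71)]
clamp [([280, 193, 313, 215], 0.96), ([231, 142, 241, 167], 0.33)]
oil [([186, 209, 203, 239], 0.84)]
wrench [([305, 210, 345, 241], 0.63)]
```

Run:
```python
import cv2
a=cv2.imread("pics/top0.png");b=cv2.imread("pics/scene0.png")
cv2.imwrite("pics/t.png",cv2.resize(a[85:310,70:460],(780,450),interpolation=cv2.INTER_CUBIC))
cv2.imwrite("pics/s.png",cv2.resize(b[110:310,150:410],(780,600),interpolation=cv2.INTER_CUBIC))
```

```text
(no output)
```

View pics/t.png

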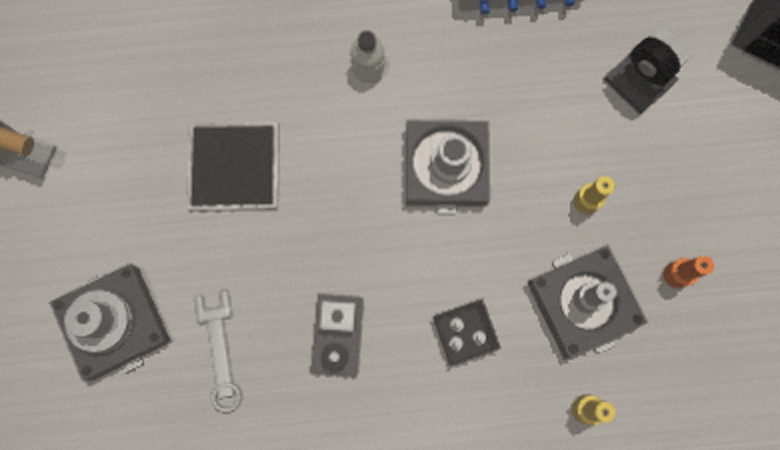

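View pics/s.png

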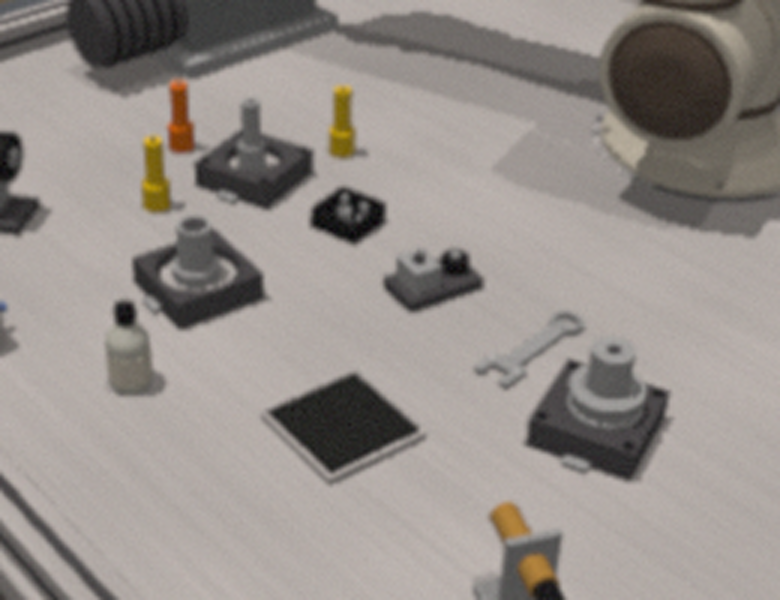

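The top view (crop, 2x) shows the pulley on the small nest at about (100,320), the bush in the large nest at (447,163), and the steel spindle in the medium nest at (587,300). The empty pad is at (233,167). The yellow and orange spindles near the medium nest are look-alikes, and the wrench lies between the small nest and the clamp.

```bash
cat >> h.py <<'E'
def cloud(c):
    d=np.array(c["depth"]);h,w=d.shape
    uv=np.stack(np.meshgrid(np.arange(w),np.arange(h)),-1).reshape(-1,1,2).astype(float)
    p=cv2.undistortPoints(uv,np.array(c["camera_matrix"]),np.array(c["D"],float))[:,0]
    P=np.c_[p,np.ones(len(p))]*d.reshape(-1,1)
    R=np.array(c["R"]);return ((P-np.array(c["t"]))@R)[d.ravel()>0]
def circ(P):  # circle of known-less size round points
    (x,y),r=cv2.minEnclosingCircle(P[:,:2].astype(np.float32)*1000);return round(x),round(y),round(r,1)
E
python3 - <<'E'
from h import *
cs={n:dict(np.load(n+"0.npz")) for n in("top","scene")}
cl={n:cloud(c) for n,c in cs.items()}
T=cs["top"]
f=lambda u,v,z:pix2w(T,70+u/2-.25,85+v/2-.25,z=z)
parts=dict(bush=(454,151,.074),pulley=(86,319,.09),spindle=(605,292,.096))
blk=dict(large=(447,163,.03),medium=(587,303,.03),small=(110,322,.03),pad=(233,167,.012),oil=(367,42,.085),wrench=(220,350,.004))
for k,(u,v,z) in parts.items():
    w=f(u,v,z);print(k,w.round(3))
    for n,P in cl.items():
        s=P[(np.hypot(*(P[:,:2]-w[:2]).T)<.03)&(abs(P[:,2]-z)<.012)]
        print("  ",n,len(s),s.mean(0).round(4),np.median(s[:,2]).round(4),circ(s))
for k,(u,v,z) in blk.items():
    w=f(u,v,z);print(k,w.round(3))
    for n,P in cl.items():
        s=P[(np.hypot(*(P[:,:2]-w[:2]).T)<.075)&(abs(P[:,2]-z)<(.007 if k!='pad' else .005))]
        if len(s)>5: print("  ",n,len(s),np.median(s[:,2]).round(4),cv2.minAreaRect(s[:,:2].astype(np.float32)*1000))
E
```

```text
bush [ 0.619 -0.131  0.074]
   top 220 [ 0.6195 -0.1316  0.0726] 0.0729 (621, -132, 17.8)
   scene 101 [ 0.6245 -0.1265  0.0713] 0.0728 (623, -128, 20.3)
pulley [0.479 0.252 0.09 ]
   top 298 [0.48   0.2543 0.0882] 0.0885 (480, 256, 19.0)
   scene 161 [0.4863 0.2589 0.0872] 0.0884 (482, 255, 21.1)
spindle [ 0.455 -0.259  0.096]
   top 89 [ 0.4549 -0.2591  0.094 ] 0.0946 (455, -259, 9.9)
   scene 37 [ 0.4577 -0.2575  0.0921] 0.0928 (455, -260, 11.4)
large [ 0.618 -0.127  0.03 ]
   top 916 0.0286 ((621.7366333007812, -128.21327209472656), (91.92882537841797, 94.22599792480469), 83.57076263427734)
   scene 413 0.0289 ((622.7791137695312, -126.59947204589844), (95.93067932128906, 94.67816925048828), 82.94911193847656)
medium [ 0.45  -0.257  0.03 ]
   top 1297 0.0288 ((452.6816711425781, -260.4059143066406), (91.52073669433594, 94.16405487060547), 18.06089973449707)
   scene 364 0.0293 ((454.23248291015625, -259.3204040527344), (98.7319564819336, 99.81832885742188), 17.558671951293945)
small [0.48  0.248 0.03 ]
   top 1178 0.0288 ((480.9310607910156, 252.26296997070312), (92.2126007080078
[... 272 characters left out ...]
.1153793334961), 85.70552062988281)
   scene 984 0.0112 ((646.9056396484375, 115.51934814453125), (102.50254821777344, 100.8083267211914), 85.43199157714844)
oil [ 0.745 -0.051  0.085]
   top 63 0.0835 ((749.7542114257812, -50.78438949584961), (16.471860885620117, 18.11180305480957), 33.454002380371094)
   scene 36 0.0834 ((751.9819946289062, -48.63306427001953), (21.205154418945312, 15.481315612792969), 56.81208419799805)
wrench [0.44  0.139 0.004]
   top 3325 -0.0007 ((439.8132019042969, 138.23342895507812), (146.53257751464844, 149.37571716308594), 70.49063873291016)
   scene 1131 0.0004 ((443.0408630371094, 125.33615112304688), (148.77940368652344, 120.89163208007812), 9.487792015075684)
```

Call:
{"name": "apply_moves", "arguments": {
  "commands": [
    [0.02,-0.2245,-0.545,-1.241,1],
    [0.02,-0.2245,-0.545,-1.241,1],
    [0.02,-0.2245,-0.545,-1.241,1],
    [0.02,-0.2245,-0.545,-1.241,1],
    [0.02,-0.2245,-0.545,-1.241,1],
    [0.02,-0.2245,-0.545,-1.241,1],
    [0.02,-0.2245,-0.545,-1.241,1],
    [0.02,-0.2245,-0.545,-1.241,1],
    [0.02,-0.2245,-0.545,-1.241,1],
    [0.02,-0.2245,-0.545,-1.241,1],
    [0.02,-0.2245,-0.545,-1.241,1],
    [0.02,-0.2245,-0.545,-1.241,1]
  ],
  "newtons": 40
}}

```text
time: 2.3
ee_pos: [0.6227, -0.1292, 0.2109]
tcp_rot: [-173.6, 90.0, 96.5]
wrist_force: [0.9, -0.9, 0.6]
opening: 0.0851
```

```bash
cat >> h.py <<'E'
from scipy.spatial.transform import Rotation as Ro
def wrist():
    o=bot.get_obs();c=dict(cams.camera("wrist"))
    M=np.array(c["mount"]);A=Ro.from_euler("xyz",o["tcp_rot"],degrees=True).as_matrix()
    Rc=A@M[:3,:3];tc=A@M[:3,3]+o["ee_pos"]
    c["R"]=Rc.T;c["t"]=-Rc.T@tc
    return o,c
E
python3 - <<'E'
from h import *
o,c=wrist();print(o["time"],o["q"].round(1),o["ee_pos"].round(4),c["mount"].round(3))
cv2.imwrite("pics/w1.png",c["frame"])
P=cloud(c);print(len(P))
w=np.array([.621,-.131])
s=P[(np.hypot(*(P[:,:2]-w).T)<.035)&(abs(P[:,2]-.074)<.01)];print(len(s),s.mean(0) if len(s) else 0,circ(s) if len(s) else 0)
s=P[(np.hypot(*(P[:,:2]-w).T)<.075)&(abs(P[:,2]-.03)<.006)];print(len(s),cv2.minAreaRect(s[:,:2].astype(np.float32)*1000) if len(s) else 0)
E
```

```text
2.3 [-11.7  16.9  21.5  94.7   0.   78.2] [ 0.6227 -0.1292  0.2109] [[-0.002 -0.28   0.96  -0.141]
 [ 1.    -0.001  0.002  0.   ]
 [ 0.     0.96   0.28  -0.072]
 [ 0.     0.     0.     1.   ]]
195866
850 [ 0.62209541 -0.12904821  0.072395  ] (622, -130, 17.0)
3155 ((623.2908935546875, -126.635498046875), (92.42301940917969, 92.29875946044922), 83.75908660888672)
```

View pics/w1.png

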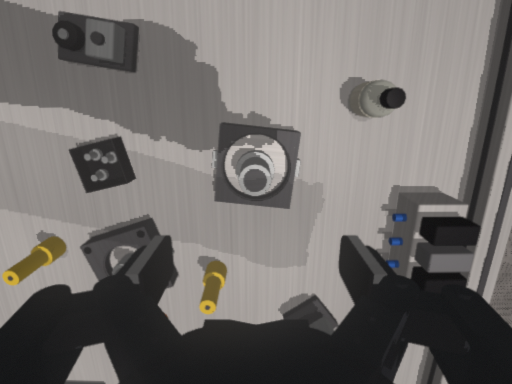

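The wrist view shows the bush at (255,178), standing in the large nest's pocket (255,165), with the oil bottle clear at (378,97). Wrist depth puts the bush at (0.622,-0.130), so I'm descending.

Call:
{"name": "apply_moves", "arguments": {
  "commands": [
    [0.05,0,0,0,1],
    [0.1,0,0,0,1],
    [0.14,0,-0.0,0,1],
    [0.167,0,0.001,0,1],
    [0.167,0,0.001,0,1],
    [0.167,0,0.001,0,1],
    [0.167,0,0.001,0,-1],
    [0.167,0,0.001,0,-1],
    [0.167,0,0.001,0,-1],
    [0.167,0,0.001,0,-1],
    [0.167,0,0.001,0,-1],
    [0.167,0,0.001,0,-1]
  ],
  "newtons": 40
}}

```text
time: 3.55
ee_pos: [0.6259, -0.1266, 0.0435]
tcp_rot: [138.4, 89.9, 48.6]
wrist_force: [-2.1, -0.3, 5.7]
opening: 0.0323
```

Call:
{"name": "apply_moves", "arguments": {
  "commands": [
    [0,0,0,0,-1],
    [0,0,0,0,-1],
    [0,0,0,0,-1],
    [-0.02,0,0,0,-1],
    [-0.06,0,0,0,-1],
    [-0.11,0,0,0,-1],
    [-0.11,0,0,0,-1]
  ]
}}

```text
time: 4.25
ee_pos: [0.6282, -0.1273, 0.161]
tcp_rot: [87.1, 89.4, -2.7]
wrist_force: [0.3, 0.7, -3.1]
opening: 0.0323
```

Call:
{"name": "apply_moves", "arguments": {
  "commands": [
    [0,0.004,-0.05,0,-1],
    [0,0.008,-0.1,0,-1],
    [0,0.012,-0.15,0,-1],
    [0,0.015,-0.2,0,-1],
    [0,0.017,-0.24,0,-1],
    [0.04,0.017,-0.241,0,-1],
    [0.08,0.017,-0.241,0,-1],
    [0.105,0.017,-0.241,0,-1],
    [0.105,0.017,-0.241,0,-1]
  ]
}}

```text
time: 5.15
ee_pos: [0.6424, 0.1135, 0.0503]
tcp_rot: [52.5, 89.8, -37.3]
wrist_force: [-0.7, 0.4, -3.7]
opening: 0.0322
```

Call:
{"name": "apply_moves", "arguments": {
  "commands": [
    [0.004,0,0,0,-1],
    [0.007,0,0,0,-1],
    [0.009,0,0,0,-1],
    [0.0095,0,0,0,-1]
  ]
}}

```text
time: 5.55
ee_pos: [0.643, 0.1134, 0.0417]
tcp_rot: [66.8, 89.7, -23.0]
wrist_force: [-0.1, -0.0, -3.1]
opening: 0.0317
```

Call:
{"name": "apply_moves", "arguments": {
  "commands": [
    [0.001,0,0,0,-1],
    [0.002,0,0,0,-1],
    [0.002,0,0,0,-1],
    [0.002,0,0,0,-1]
  ]
}}

```text
time: 5.95
ee_pos: [0.6431, 0.1134, 0.0398]
tcp_rot: [67.4, 89.7, -22.3]
wrist_force: [-0.6, 0.2, -4.0]
opening: 0.0323
```

Call:
{"name": "apply_moves", "arguments": {
  "commands": [
    [0.001,0,0,0,-1],
    [0.002,0,0,0,-1],
    [0.003,0,0,0,-1],
    [0.003,0,0,0,-1]
  ]
}}

```text
time: 6.35
ee_pos: [0.6433, 0.1133, 0.0395]
tcp_rot: [75.3, 89.6, -14.5]
wrist_force: [-7.2, -2.3, 14.9]
opening: 0.032
```

Contact: force is up to +15 N. Now I'll open and rise.

Call:
{"name": "apply_moves", "arguments": {
  "commands": [
    [0,0,0,0,0.3],
    [0,0,0,0,1],
    [0,0,0,0,1],
    [0,0,0,0,1],
    [0,0,0,0,1],
    [-0.04,0,0,0,1],
    [-0.09,0,0,0,1],
    [-0.14,0,0,0,1],
    [-0.17,0,0,0,1],
    [-0.17,0,0,0,1]
  ]
}}

```text
time: 7.35
ee_pos: [0.6438, 0.1139, 0.2151]
tcp_rot: [89.1, 89.2, -0.7]
wrist_force: [-0.3, 0.3, -0.0]
opening: 0.0855
```

Call:
{"name": "apply_moves", "arguments": {
  "commands": [
    [0,-0.036,-0.031,0,1],
    [0,-0.072,-0.062,0,1],
    [0,-0.108,-0.093,0,1],
    [0,-0.144,-0.124,0,1],
    [0,-0.163,-0.141,0,1],
    [0,-0.163,-0.141,0,1],
    [0,-0.163,-0.141,0,1]
  ]
}}

```text
time: 8.05
ee_pos: [0.4799, 0.2545, 0.2122]
tcp_rot: [87.6, 89.2, -2.1]
wrist_force: [0.4, -1.3, 0.3]
opening: 0.0854
```

```bash
cat > look.py <<'E'
from h import *
import sys
def look(w,zt,tag,zb=.03):
    o,c=wrist();print(o["time"],o["ee_pos"].round(4),o["q"].round(1));A=Ro.from_euler("xyz",o["tcp_rot"],degrees=True).as_matrix()
    print("tool axes x,y,z cols\n",A.round(3))
    cv2.imwrite(f"pics/{tag}.png",c["frame"]);P=cloud(c);w=np.array(w)
    s=P[(np.hypot(*(P[:,:2]-w).T)<.035)&(abs(P[:,2]-zt)<.01)];print("top",len(s),s.mean(0).round(4) if len(s) else 0,circ(s) if len(s) else 0)
    s=P[(np.hypot(*(P[:,:2]-w).T)<.075)&(abs(P[:,2]-zb)<.006)];print("block",len(s),np.round(cv2.minAreaRect(s[:,:2].astype(np.float32)*1000)[0],1) if len(s) else 0)
E
python3 -c "
from look import *
look([.481,.255],.09,'w2')"
```

```text
8.05 [0.4799 0.2545 0.2122] [ 28.1   3.    5.8  92.2  -0.4 117.8]
tool axes x,y,z cols
 [[ 0.014  1.     0.005]
 [-0.001  0.005 -1.   ]
 [-1.     0.014  0.001]]
top 1070 [0.4817 0.2581 0.0882] (482, 257, 17.9)
block 3450 [482.4 253. ]
```

Call:
{"name": "apply_moves", "arguments": {
  "commands": [
    [0.05,0,-0.002,0,1],
    [0.1,0,-0.0025,0,1],
    [0.13,0,-0.0025,0,1],
    [0.152,0,-0.0025,0,1],
    [0.152,0,-0.0025,0,1],
    [0.152,0,-0.0025,0,1],
    [0.152,0,-0.0025,0,-1],
    [0.152,0,-0.0025,0,-1],
    [0.152,0,-0.0025,0,-1],
    [0.152,0,-0.0025,0,-1],
    [0.152,0,-0.0025,0,-1],
    [0.152,0,-0.0025,0,-1]
  ],
  "newtons": 50
}}

```text
time: 9.3
ee_pos: [0.4829, 0.2567, 0.0614]
tcp_rot: [90.3, 89.1, 0.5]
wrist_force: [-0.0, -0.5, 4.8]
opening: 0.0341
```

Call:
{"name": "apply_moves", "arguments": {
  "commands": [
    [0,0,0,0,-1],
    [0,0,0,0,-1],
    [0,0,0,0,-1],
    [-0.02,0,0,0,-1],
    [-0.06,0,0,0,-1],
    [-0.1,0,0,0,-1],
    [-0.1,0,0,0,-1]
  ]
}}

```text
time: 10.0
ee_pos: [0.4831, 0.2577, 0.1669]
tcp_rot: [99.5, 88.7, 9.8]
wrist_force: [1.1, 0.3, -2.2]
opening: 0.0342
```

Call:
{"name": "apply_moves", "arguments": {
  "commands": [
    [0,0.016,0.043,0,-1],
    [0,0.032,0.086,0,-1],
    [0,0.048,0.13,0,-1],
    [0,0.064,0.175,0,-1],
    [0,0.08,0.22,0,-1],
    [0,0.096,0.265,0,-1],
    [0,0.112,0.31,0,-1],
    [0,0.128,0.353,0,-1],
    [0,0.138,0.382,0,-1],
    [0,0.1395,0.3845,0,-1],
    [0,0.1395,0.3845,0,-1],
    [0,0.1395,0.3845,0,-1]
  ]
}}

```text
time: 11.2
ee_pos: [0.6238, -0.1254, 0.1678]
tcp_rot: [101.6, 88.8, 11.8]
wrist_force: [-1.1, 0.1, -3.3]
opening: 0.0341
```

```bash
python3 -c "
from look import *
look([.6225,-.1275],.2,'w3')"
```

```text
11.2 [ 0.6238 -0.1254  0.1678] [-11.6  15.   14.5  88.4   0.5  78.2]
tool axes x,y,z cols
 [[ 0.02   1.     0.005]
 [ 0.004  0.005 -1.   ]
 [-1.     0.021 -0.004]]
top 6144 [ 0.6234 -0.1224  0.1964] (622, -119, 33.7)
block 2159 [ 623.9 -122.1]
```

View pics/w3.png

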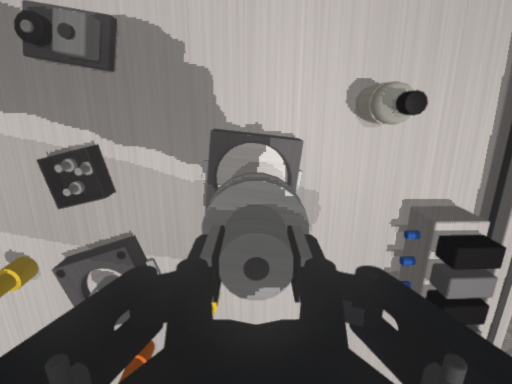

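The pulley hangs upright in the jaws with its hub at (257,268). The large pocket is clear below it at (253,165). Lowering.

Call:
{"name": "apply_moves", "arguments": {
  "commands": [
    [0.03,-0.002,0.002,0,-1],
    [0.07,-0.003,0.002,0,-1],
    [0.1,-0.003,0.002,0,-1],
    [0.112,-0.003,0.002,0,-1],
    [0.116,-0.003,0.002,0,-1],
    [0.117,-0.003,0.002,0,-1],
    [0.118,-0.003,0.002,0,-1],
    [0.119,-0.003,0.002,0,-1],
    [0.12,-0.003,0.002,0,-1]
  ]
}}

```text
time: 12.15
ee_pos: [0.6239, -0.1268, 0.0491]
tcp_rot: [99.3, 88.7, 9.6]
wrist_force: [0.4, -0.2, -3.2]
opening: 0.0338
```

Call:
{"name": "apply_moves", "arguments": {
  "commands": [
    [0.001,0,0,0,-1],
    [0.002,0,0,0,-1],
    [0.003,0,0,0,-1],
    [0.003,0,0,0,-1]
  ]
}}

```text
time: 12.55
ee_pos: [0.6244, -0.1268, 0.0477]
tcp_rot: [98.0, 88.6, 8.3]
wrist_force: [-3.3, 1.2, 6.7]
opening: 0.0341
```

Call:
{"name": "apply_moves", "arguments": {
  "commands": [
    [0,0,0,0,0.3],
    [0,0,0,0,1],
    [0,0,0,0,1],
    [0,0,0,0,1],
    [0,0,0,0,1],
    [-0.04,0,0,0,1],
    [-0.09,0,0,0,1],
    [-0.14,0,0,0,1],
    [-0.17,0,0,0,1],
    [-0.17,0,0,0,1]
  ]
}}

```text
time: 13.55
ee_pos: [0.6217, -0.1278, 0.2233]
tcp_rot: [93.0, 88.2, 3.3]
wrist_force: [0.6, 0.6, 0.4]
opening: 0.085
```

```bash
python3 -c "
from look import *
look([.6225,-.1275],.076,'w4')"
```

```text
13.55 [ 0.6217 -0.1278  0.2233] [-11.8  15.   20.6  93.8   0.5  77.9]
tool axes x,y,z cols
 [[ 0.032  0.999  0.005]
 [ 0.002  0.005 -1.   ]
 [-0.999  0.032 -0.002]]
top 908 [ 0.625  -0.1254  0.0742] (625, -126, 18.0)
block 2982 [ 623.3 -126.8]
```

View pics/w4.png

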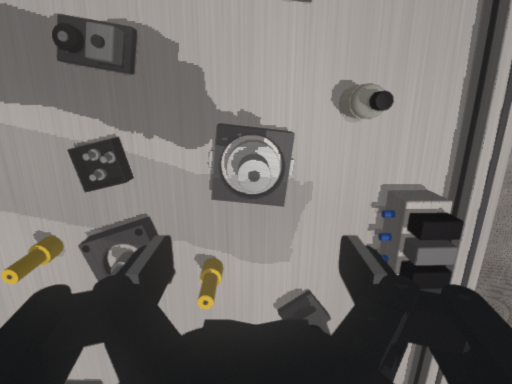

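The pulley sits in the large pocket at (253,170), with an even bright ring round the wheel. Its top height matches fully seated, offset about 2 mm. Next is the spindle.

Call:
{"name": "apply_moves", "arguments": {
  "commands": [
    [0,-0.039,0.031,0,1],
    [0,-0.078,0.062,0,1],
    [0,-0.117,0.093,0,1],
    [0,-0.15,0.12,0,1],
    [0,-0.167,0.132,0,1],
    [0,-0.167,0.132,0,1],
    [0,-0.167,0.132,0,1],
    [0,-0.167,0.132,0,1]
  ]
}}

```text
time: 14.4
ee_pos: [0.4554, -0.26, 0.2142]
tcp_rot: [96.6, 88.4, 6.9]
wrist_force: [0.3, -0.0, -0.5]
opening: 0.0855
```

```bash
python3 -c "
from look import *
look([.455,-.26],.096,'w5')"
```

```text
14.4 [ 0.4554 -0.26    0.2142] [-30.2  -0.2   2.8  91.7   1.   59.4]
tool axes x,y,z cols
 [[ 0.028  1.     0.006]
 [ 0.003  0.006 -1.   ]
 [-1.     0.028 -0.003]]
top 350 [ 0.4565 -0.2586  0.0939] (457, -260, 10.1)
block 4091 [ 454.2 -259. ]
```

View pics/w5.png

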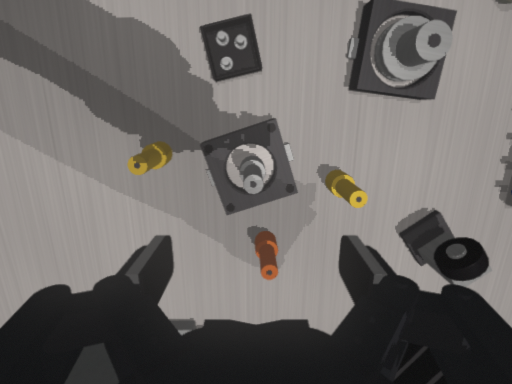

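The steel spindle stands in the medium pocket at (252,175). The yellow look-alikes at (150,158) and (347,188) and the orange one at (267,255) are clear of the fingers.

Call:
{"name": "apply_moves", "arguments": {
  "commands": [
    [0.05,-0.001,0,0,1],
    [0.1,-0.002,0,0,1],
    [0.14,-0.003,0,0,1],
    [0.158,-0.0033,0,0,1],
    [0.158,-0.0033,0,0,1],
    [0.158,-0.0033,0,0,1],
    [0.158,-0.0033,0,0,-1],
    [0.158,-0.0033,0,0,-1],
    [0.158,-0.0033,0,0,-1],
    [0.158,-0.0033,0,0,-1],
    [0.158,-0.0033,0,0,-1],
    [0.158,-0.0033,0,0,-1]
  ],
  "newtons": 40
}}

```text
time: 15.65
ee_pos: [0.4564, -0.2596, 0.057]
tcp_rot: [95.2, 88.4, 5.5]
wrist_force: [-3.6, -1.0, 5.0]
opening: 0.0182
```

Call:
{"name": "apply_moves", "arguments": {
  "commands": [
    [0,0,0,0,-1],
    [0,0,0,0,-1],
    [0,0,0,0,-1],
    [-0.02,0,0,0,-1],
    [-0.06,0,0,0,-1],
    [-0.1,0,0,0,-1],
    [-0.12,0,0,0,-1],
    [-0.12,0,0,0,-1],
    [-0.12,0,0,0,-1],
    [-0.12,0,0,0,-1]
  ]
}}

```text
time: 16.65
ee_pos: [0.4525, -0.2595, 0.1748]
tcp_rot: [99.2, 88.6, 9.5]
wrist_force: [-1.1, -0.2, -3.8]
opening: 0.0182
```

Call:
{"name": "apply_moves", "arguments": {
  "commands": [
    [0,0.002,-0.03,0,-1],
    [0,0.005,-0.08,0,-1],
    [0,0.008,-0.128,0,-1],
    [0,0.011,-0.176,0,-1],
    [0,0.014,-0.224,0,-1],
    [0,0.017,-0.272,0,-1],
    [0,0.02,-0.32,0,-1],
    [0,0.023,-0.368,0,-1],
    [0,0.025,-0.416,0,-1],
    [0,0.027,-0.464,0,-1],
    [0,0.0295,-0.5,0,-1],
    [0,0.0295,-0.5125,0,-1]
  ]
}}

```text
time: 17.85
ee_pos: [0.478, 0.256, 0.1753]
tcp_rot: [98.4, 88.7, 8.9]
wrist_force: [-0.1, -0.5, -2.4]
opening: 0.0184
```

Call:
{"name": "apply_moves", "arguments": {
  "commands": [
    [0,0,0,0,-1],
    [0,0,0,0,-1]
  ]
}}

```text
time: 18.05
ee_pos: [0.4774, 0.2553, 0.1739]
tcp_rot: [95.4, 88.8, 5.9]
wrist_force: [0.3, -0.5, -2.9]
opening: 0.0183
```

```bash
python3 -c "
from look import *
look([.482,.253],.2,'w6')"
```

```text
18.05 [0.4774 0.2553 0.1739] [ 28.4   1.9   0.5  87.5  -0.4 117.8]
tool axes x,y,z cols
 [[ 0.02   1.     0.01 ]
 [ 0.002  0.009 -1.   ]
 [-1.     0.02  -0.002]]
top 2218 [0.4768 0.2629 0.2014] (477, 262, 22.9)
block 5161 [482.4 253. ]
```

View pics/w6.png

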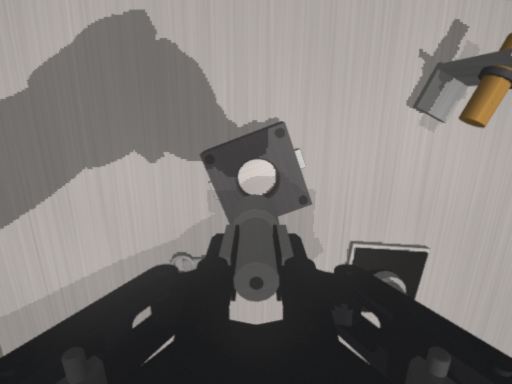

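The spindle is held upright at (256,260), and the small pocket is empty at (257,177). The bush on the pad shows at (385,287).

Call:
{"name": "apply_moves", "arguments": {
  "commands": [
    [0.03,0.003,0.0025,0,-1],
    [0.06,0.003,0.0025,0,-1],
    [0.085,0.003,0.0025,0,-1],
    [0.1,0.003,0.0025,0,-1],
    [0.108,0.003,0.0025,0,-1],
    [0.111,0.003,0.0025,0,-1],
    [0.113,0.003,0.0025,0,-1],
    [0.115,0.003,0.0025,0,-1],
    [0.115,0.003,0.0025,0,-1]
  ]
}}

```text
time: 19.0
ee_pos: [0.4833, 0.2528, 0.06]
tcp_rot: [96.7, 88.8, 7.2]
wrist_force: [0.0, -0.9, -2.0]
opening: 0.0183
```

Call:
{"name": "apply_moves", "arguments": {
  "commands": [
    [0.001,0,0,0,-1],
    [0.002,0,0,0,-1],
    [0.003,0,0,0,-1],
    [0.003,0,0,0,-1]
  ]
}}

```text
time: 19.4
ee_pos: [0.4835, 0.2529, 0.0571]
tcp_rot: [96.9, 88.7, 7.4]
wrist_force: [0.6, -0.3, -1.6]
opening: 0.0185
```

Call:
{"name": "apply_moves", "arguments": {
  "commands": [
    [0.001,0,0,0,-1],
    [0.002,0,0,0,-1],
    [0.002,0,0,0,-1]
  ]
}}

```text
time: 19.7
ee_pos: [0.4838, 0.2531, 0.0569]
tcp_rot: [98.6, 88.7, 9.1]
wrist_force: [-4.7, -1.4, 12.3]
opening: 0.0185
```

Contact at exactly the seated height (0.057). Now I'll release.

Call:
{"name": "apply_moves", "arguments": {
  "commands": [
    [0,0,0,0,0.0],
    [0,0,0,0,1],
    [0,0,0,0,1],
    [0,0,0,0,1],
    [0,0,0,0,1],
    [-0.03,0,0,0,1],
    [-0.07,0,0,0,1],
    [-0.11,0,0,0,1],
    [-0.15,0,0,0,1],
    [-0.15,0,0,0,1],
    [-0.15,0,0,0,1]
  ]
}}

```text
time: 20.8
ee_pos: [0.4808, 0.2528, 0.2075]
tcp_rot: [99.9, 88.6, 10.4]
wrist_force: [-0.4, 0.7, -0.4]
opening: 0.0853
```

```bash
python3 -c "
from look import *
look([.482,.253],.096,'w7')"
```

```text
20.8 [0.4808 0.2528 0.2075] [ 28.    2.2   4.5  90.9  -0.4 117.5]
tool axes x,y,z cols
 [[ 0.025  1.     0.009]
 [ 0.005  0.009 -1.   ]
 [-1.     0.025 -0.004]]
top 364 [0.4844 0.2539 0.0939] (485, 253, 10.0)
block 5028 [482.4 253. ]
```

View pics/w7.png

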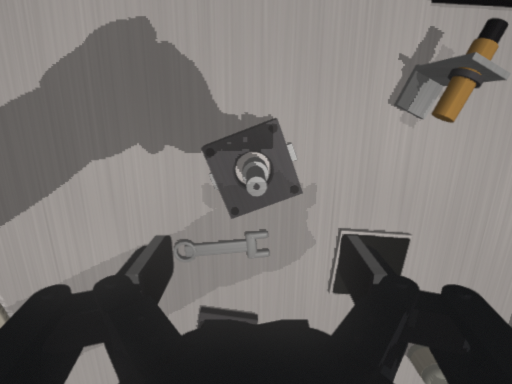

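The spindle is seated in the small pocket at (255,177), 2 mm off centre. Now back to the bush on the pad.

Call:
{"name": "apply_moves", "arguments": {
  "commands": [
    [0,0.037,0.032,0,1],
    [0,0.074,0.064,0,1],
    [0,0.111,0.096,0,1],
    [0,0.14,0.12,0,1],
    [0,0.1625,0.1395,0,1],
    [0,0.1625,0.1395,0,1],
    [0,0.1625,0.1395,0,1],
    [0,0.1625,0.1395,0,1]
  ]
}}

```text
time: 21.65
ee_pos: [0.6432, 0.1149, 0.2084]
tcp_rot: [98.6, 88.8, 9.1]
wrist_force: [-0.8, -0.7, 0.1]
opening: 0.0854
```

```bash
python3 -c "
from look import *
look([.6433,.1133],.07,'w8',.012)"
```

```text
21.65 [0.6432 0.1149 0.2084] [10.1 18.  22.7 93.5 -0.  99.6]
tool axes x,y,z cols
 [[ 0.021  1.     0.009]
 [ 0.003  0.009 -1.   ]
 [-1.     0.021 -0.003]]
top 844 [0.6437 0.1109 0.0684] (644, 110, 17.2)
block 4717 [646.2 114.7]
```

Call:
{"name": "apply_moves", "arguments": {
  "commands": [
    [0.05,-0.001,0.003,0,1],
    [0.1,-0.002,0.0035,0,1],
    [0.14,-0.003,0.0035,0,1],
    [0.167,-0.003,0.0035,0,1],
    [0.167,-0.003,0.0035,0,1],
    [0.167,-0.003,0.0035,0,1],
    [0.167,-0.003,0.0035,0,-1],
    [0.167,-0.003,0.0035,0,-1],
    [0.167,-0.003,0.0035,0,-1],
    [0.167,-0.003,0.0035,0,-1],
    [0.167,-0.003,0.0035,0,-1],
    [0.167,-0.003,0.0035,0,-1]
  ]
}}

```text
time: 22.9
ee_pos: [0.6442, 0.1123, 0.0432]
tcp_rot: [98.9, 88.7, 9.5]
wrist_force: [-2.1, -0.2, 6.3]
opening: 0.0323
```

Call:
{"name": "apply_moves", "arguments": {
  "commands": [
    [0,0,0,0,-1],
    [0,0,0,0,-1],
    [0,0,0,0,-1],
    [-0.02,0,0,0,-1],
    [-0.06,0,0,0,-1],
    [-0.1,0,0,0,-1],
    [-0.12,0,0,0,-1],
    [-0.12,0,0,0,-1],
    [-0.12,0,0,0,-1],
    [-0.12,0,0,0,-1]
  ]
}}

```text
time: 23.9
ee_pos: [0.6407, 0.1117, 0.1605]
tcp_rot: [98.7, 88.9, 9.2]
wrist_force: [-0.5, -0.6, -4.5]
opening: 0.0318
```

Call:
{"name": "apply_moves", "arguments": {
  "commands": [
    [0,-0.02,0.039,0,-1],
    [0,-0.041,0.08,0,-1],
    [0,-0.062,0.121,0,-1],
    [0,-0.083,0.162,0,-1],
    [0,-0.104,0.203,0,-1],
    [0,-0.125,0.244,0,-1],
    [0,-0.146,0.285,0,-1],
    [0,-0.167,0.326,0,-1],
    [0,-0.184,0.36,0,-1],
    [0,-0.19,0.37,0,-1],
    [0,-0.19,0.37,0,-1],
    [0,-0.19,0.37,0,-1]
  ]
}}

```text
time: 25.1
ee_pos: [0.4542, -0.2596, 0.1546]
tcp_rot: [102.9, 88.9, 13.4]
wrist_force: [-0.9, -0.3, -4.2]
opening: 0.032
```

```bash
python3 -c "
from look import *
look([.4535,-.26],.19,'w9')"
```

```text
25.1 [ 0.4542 -0.2596  0.1546] [-30.2  -0.4  -4.   85.6   0.7  59.3]
tool axes x,y,z cols
 [[ 0.018  1.     0.009]
 [ 0.004  0.009 -1.   ]
 [-1.     0.018 -0.004]]
top 3979 [ 0.4537 -0.2573  0.1857] (453, -253, 34.2)
block 4435 [ 454.1 -259. ]
```

View pics/w9.png

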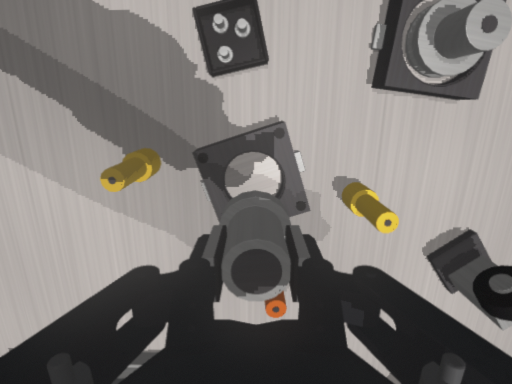

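The bush is held upright at (255,260), and the medium pocket is empty at (255,177). Lowering.

Call:
{"name": "apply_moves", "arguments": {
  "commands": [
    [0.03,-0.002,0,0,-1],
    [0.06,-0.002,0,0,-1],
    [0.08,-0.002,0,0,-1],
    [0.093,-0.002,0,0,-1],
    [0.1,-0.002,0,0,-1],
    [0.103,-0.002,0,0,-1],
    [0.105,-0.002,0,0,-1],
    [0.105,-0.002,0,0,-1]
  ]
}}

```text
time: 25.95
ee_pos: [0.4548, -0.259, 0.0505]
tcp_rot: [99.9, 88.9, 10.5]
wrist_force: [0.3, -0.9, -2.9]
opening: 0.0323
```

Call:
{"name": "apply_moves", "arguments": {
  "commands": [
    [0.001,0,0,0,-1],
    [0.002,0,0,0,-1],
    [0.003,0,0,0,-1],
    [0.004,0,0,0,-1],
    [0.004,0,0,0,-1]
  ]
}}

```text
time: 26.45
ee_pos: [0.455, -0.2591, 0.0471]
tcp_rot: [98.5, 88.8, 9.1]
wrist_force: [-2.3, -0.0, 3.0]
opening: 0.0317
```

Call:
{"name": "apply_moves", "arguments": {
  "commands": [
    [0.001,0,0,0,-1],
    [0.001,0,0,0,0.3],
    [0.001,0,0,0,1],
    [0.001,0,0,0,1],
    [0.001,0,0,0,1],
    [0,0,0,0,1],
    [-0.03,0,0,0,1],
    [-0.07,0,0,0,1],
    [-0.12,0,0,0,1],
    [-0.17,0,0,0,1],
    [-0.17,0,0,0,1],
    [-0.17,0,0,0,1]
  ]
}}

```text
time: 27.65
ee_pos: [0.4522, -0.26, 0.2184]
tcp_rot: [94.3, 88.7, 4.9]
wrist_force: [0.0, -0.6, -1.6]
opening: 0.0856
```

Run:
```python
from look import *
look([.4535,-.26],.074,'w10')
c=cams.camera("top");P=cloud(c);cv2.imwrite("pics/t2.png",cv2.resize(c["frame"][85:310,70:460],(780,450),interpolation=cv2.INTER_CUBIC))
for k,w,z in(("bush",(.454,-.26),.074),("pulley",(.623,-.1275),.076),("spindle",(.482,.253),.096),("oil",(.75,-.05),.085)):
    s=P[(np.hypot(*(P[:,:2]-w).T)<.03)&(abs(P[:,2]-z)<.01)];print(k,len(s),s.mean(0).round(4),circ(s))
```

```text
27.65 [ 0.4522 -0.26    0.2184] [-30.3  -0.3   3.2  92.4   0.7  59.1]
tool axes x,y,z cols
 [[ 0.022  1.     0.01 ]
 [ 0.002  0.01  -1.   ]
 [-1.     0.023 -0.002]]
top 817 [ 0.4555 -0.2607  0.0724] (456, -262, 17.0)
block 4259 [ 454.3 -259. ]
bush 225 [ 0.4537 -0.2611  0.0728] (453, -262, 17.1)
pulley 246 [ 0.6226 -0.128   0.0743] (623, -129, 19.1)
spindle 91 [0.4829 0.2496 0.0943] (483, 250, 10.0)
oil 63 [ 0.7497 -0.0511  0.0835] (751, -51, 9.5)
```

View pics/t2.png

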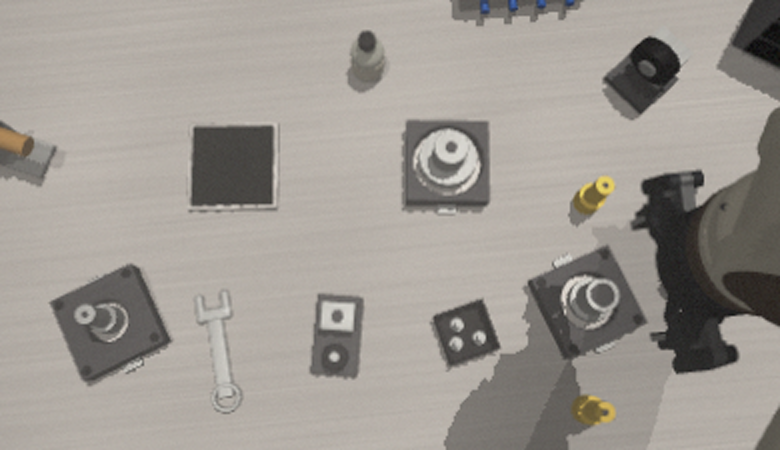

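The top view shows all three parts upright in their own pockets: spindle at (100,320), pulley at (448,160), bush at (592,298). The pad is empty, the bottle and wrench are where they were, and the gripper is clear.

```bash
python3 -c "
from workcell import bot
print(bot.job_done(), bot.get_obs()['time'])"
```

```text
the job is handed in; nothing more can be done
the job is handed in; nothing more can be done
```

All three parts are in their own nests and the job is handed in; it gave no verdict. I parked the bush on the pad, then moved the pulley to the large nest, the spindle to the small nest and the bush to the medium nest. The robot clock read about 28 s of the 112 s allowed.

- **Position:** the last camera checks put each part within about 4 mm of its pocket centre, against a limit of 14 mm.
- **Seating:** the tops measured 72–74 mm (bush), 74 mm (pulley) and 94 mm (spindle). These are the fully seated heights less the roughly 2 mm that the depth cameras read low everywhere. Contact force also came at the expected seated heights.
- **Uprightness:** I judged this by eye from the pictures and did not measure it; all three parts look upright.
- **Bystanders:** the bottle measured in the same place and the wrench looks unmoved. The gripper was open and more than 100 mm above the parts when I handed in.
- **Disagreements:** the wrist and top cameras differed by up to about 4 mm in position. The tool had also drifted to about 1.3° off vertical by the end (1.8° at worst), which did not affect the placings.

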